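# Quieten the dust extraction and find the tin that rattles

### The job

Throttle the bench's dust extraction so that you can hear: turn the damper lever on top of the duct to 60 degrees from in line with the duct, the third of the four rivets on its quadrant counted from the hood, and leave it there. Then find the one of the three identical sealed tins that has a loose part in it: pick a tin up, shake it briskly from side to side a few times, and if nothing rattles in it stand it back where it was and try another. Finish while holding the rattling tin out over the cork mat on the far side of the bench, upright, still and well clear above the mat, with the other two tins standing where they stood and everything else left alone.

Things in the scene. Friction and masses are not known exactly. Their poses are not given: they have to be found in the camera images.
- damper (a joint): angle of the damper lever, rad: 0 = in line with the duct, pointing to the hood (open); grows anticlockwise seen from above, swinging the knob towards the robot; pi/2 = square across (shut). Stops at both ends; stays where left by friction (2 N sideways at the knob). Rivets on the quadrant plate below it at 0, 30, 60, 90 degrees; wanted: 60 = 1.047
- extractor: fixed dust extraction on the right: a 100 mm metal duct coming in along y from the right edge of the bench (turned by up to 9 degrees), its top 135 mm up, ending 165 mm past the damper in a flat hood 220 mm wide, 138 mm high, that faces +y. Origin on the bench under the damper's axis; its y axis runs along the duct towards the hood, the lever's direction at joint 0
- damper_knob (a point): middle of the black upright grip knob at the end of the damper lever: 21 mm across, from 17 mm below this point to 17 mm above; the flat lever bar is under it, its upper face 23 mm below this point. It moves on a level circle of 105 mm radius about damper_axis
- damper_axis (a point): point on the vertical hinge axis of the damper lever, at the height of the middle of the knob (183 mm above the bench); nothing stands above the lever
- mat: cork mat lying on the far side of the bench, 120 (x) by 200 (y) by 4 mm, fixed, turned by up to 6 degrees; origin at the centre of its underside
- tin_a: one of three identical sealed round screw-lid tins, bare aluminium, 66 mm across, 46 mm high, 250 to 380 g; stands on the bench, origin at the centre of its underside, z up. Neither looks nor weight nor name tells which one rattles. Grip across the diameter from above, 25 to 30 mm above the bench
- tin_b: one of three identical sealed round screw-lid tins, bare aluminium, 66 mm across, 46 mm high, 250 to 380 g; stands on the bench, origin at the centre of its underside, z up. Exactly one of the three, a different one each time, holds a loose 200 g brass roller, free to slide 13 mm either way from the middle on a smooth floor; the other two are packed tight and nothing in them moves
- tin_c: one of three identical sealed round screw-lid tins, bare aluminium, 66 mm across, 46 mm high, 250 to 380 g; stands on the bench, origin at the centre of its underside, z up. Moved briskly 40 mm sideways and stopped, the roller strikes the leading wall and lies there till the next move: its weight shifts 26 mm, about 0.05 N m at the wrist from end to end. In the packed tins nothing shifts
- file: small file with a wooden handle lying along x between two tins, 160 mm long, 20 mm thick; origin under its middle; leave alone
- chisel: small chisel with a wooden handle lying along x between two tins, 170 mm long, 25 mm thick; origin under its middle; leave alone
- glue: white glue bottle standing on the left, 54 mm across, 150 mm high; origin at the centre of its underside; leave alone
- hammer: fretting hammer lying along y on the robot's side of the tins, 240 mm long, under 40 mm high; origin under its middle; leave alone
- bridge: dark wooden guitar bridge lying along x to the left of the mat, 155 x 28 x 11 mm; origin under its middle; leave alone
- sander: cork-soled wooden sanding block on the robot's side of the tins, 55 (x) x 100 (y) x 32 mm; origin at the centre of its underside; leave alone
- clamp: wooden cam clamp lying along x to the right of the mat, 260 mm long, 28 mm high, its jaws reaching 85 mm to the right; origin under its bar; leave alone

How it is judged:
By the outcome, as a careful person would: the job done as asked, in the order asked, and still so for the second after the job is handed in, while the arm keeps its last pose, push and grip.
It also fails if it takes over 72 s, if anything falls off the work surface, if the arm or the gripper's body presses on something with over 40 N, if the wrist force passes 120 N, or if a joint passes its speed limit or range.

### The arm

A 6-joint arm with a two-finger parallel gripper is mounted at the origin on the work surface. World frame = base frame: x ahead of the robot, y to its left, z up, the work surface at z = 0. Lengths are in mm, angles in rad, forces in N, time in s.
With the tool pointing down it reaches from about 350 to 875 mm from the base axis. Payload 4.2 kg.
Tool frame: the origin (TCP) lies between the finger pads; the fingertips stand 17 mm ahead of it and the grasp point (between the pads) lies 2 mm behind it; z points along the fingers, y is the line along which they close (so a half turn about z gives the same grasp; the last joint's range is limited). The gripper opens to 85 mm and grips with 20 to 120 N. Pads are 22 mm wide; open, the fingers measure 114 mm over their backs; the gripper's body (76 mm by 85 mm) begins 54 mm behind the grasp point. The pads swing forward as they close: fully open they stand 13 mm farther back than shut.
Start: joints at [-0.892, 0.385, 0.008, 0, -1.194, -0.259], TCP at [254.749, -570.703, 248.312] pointing down, gripper open.
Joint ranges: [-3.14, 3.14], [-1.21, 2.06], [-1.07, 1.41], [-3.16, 2.05], [-2.99, -0.16], [-3.1, 3.1]. Speed limits (rad/s): [2.79, 2.79, 3.14, 3.14, 3.14, 3.14].

### API

Orientations are given as a unit quaternion [x, y, z, w].
In Python, from bench import arm gives the robot as it stands.
- The arm moves only by the tool jog_arm, called after "Request:" by a JSON object that holds its "method" and its "body", one argument or row to a line. Schema: {"type":"object","properties":{"steps":{"type":"array","items":{"type":"array","items":{"type":"number"},"minItems":6,"maxItems":6},"minItems":1,"maxItems":10},"finger_gap":{"type":"number"},"only":{"type":"string"},"quiet":{"type":"boolean"},"lines":{"type":"string"}},"required":["steps"],"additionalProperties":false}. steps is a list of rows, 1 to 10 of them, each of 6 numbers: dx, dy, dz in mm, then a rotation vector rx, ry, rz in rad; each row is the pose to reach, as a shift and turn from the pose commanded when the call began, along the tool's axes at that moment; what a row does not reach only later rows make up. A row lasts 1/10 s, in which the tool goes at most 50 mm and 0.15 rad, less where a joint would pass 70% of its speed; a pose out of reach is approached as far as the arm can. finger_gap is the finger opening in mm, set as the call begins (left out keeps the last). The fingers move at their own pace and stop on an object; the grip force is fixed at half the most. Time passes only in rows, so rows that do not move let the fingers close. The tool returns the time, the measured TCP pose, the force, the opening and the grip force at its end. only (a regular expression) keeps the lines of the reply that match it, lines (a string "A,B") keeps lines A to B, and quiet returns only ok. Input that does not fit is refused with a message, and nothing moves.
- arm.read_state(): the state, without advancing time (a new reading comes with each control period).
- arm.get_image(name): name is "scene" or "top" or "wrist"; returns the picture (480x640x3 uint8, blue, green, red); there is no depth.
- arm.get_calibration(name): a dict with "K" (3x3 intrinsics, pixels), "D" ([k1, k2, p1, p2, k3] as OpenCV has them; the pictures are not rectified), "rvec" (rotation vector, rad) and "tvec" (3), from world to camera coordinates, as OpenCV has them. Camera axes: x right, y down, z forward; pixel columns grow to the right and rows downward; lengths in mm; the calibration is good to about 2 mm. A picture is of the moment at which its call begins: read the wrist's pose just before it. get_calibration takes no time and is no camera call; for the wrist camera it gives the pose at the moment of the call.
- arm.job_done(): hands the job in; it is judged then, once.
The state is a dict: "clock": time; "joints": joint angles; "joint_vel": joint speeds; "joint_efforts": joint torques, N m; "position": TCP position; "ee_rot": TCP orientation; "contact_force": force on the tool from outside, world axes, zero at the start; "wrist_torque": the same for the moment, N m; "gripper_width": finger opening in mm; "grasp_force": force on a finger pad.
Only numpy, scipy, OpenCV 4.12 (cv2) and the standard library are available. Lean on these libraries where they do the work, as an engineer would, in place of code of your own. Each camera call takes 0.05 s, during which the arm holds its last target. There are 200 camera calls.

## Working session

There is one attempt and no reset: what is moved stays moved. The work goes in short steps, Python scripts to look and compute and a tool call to move; the robot and the scene stay as the last step left them, time stands still between calls to the robot, and variables do not carry over. Pictures are saved under pics/ and viewed, at most 10 in all, crops included, and the job is handed in when it is done.

```bash
ls; mkdir -p pics; cat > h.py <<'E'
from bench import arm
import numpy as np, cv2
from scipy.spatial.transform import Rotation as R
def ray(name,uv,z,cal=None):
    c=cal or arm.get_calibration(name)
    K=np.array(c["K"],float);D=np.array(c["D"],float);Rm=cv2.Rodrigues(np.array(c["rvec"],float))[0];t=np.array(c["tvec"],float).ravel()
    p=cv2.undistortPoints(np.array(uv,float).reshape(-1,1,2),K,D).reshape(-1,2)
    d=np.c_[p,np.ones(len(p))]@Rm; o=-Rm.T@t
    return o+d*((z-o[2])/d[:,2])[:,None]
def proj(name,P):
    c=arm.get_calibration(name)
    return cv2.projectPoints(np.array(P,float).reshape(-1,1,3),np.array(c["rvec"],float),np.array(c["tvec"],float),np.array(c["K"],float),np.array(c["D"],float))[0].reshape(-1,2)
def st():
    s=arm.read_state(); r=R.from_quat(s["ee_rot"]).as_matrix()
    print({k:np.round(s[k],3).tolist() for k in ("clock","joints","position","contact_force","wrist_torque","gripper_width")}); print(r.round(3)); return s,r
E
python3 - <<'E'
from h import *
st()
for n in("top","scene"): cv2.imwrite(f"pics/{n}0.png",arm.get_image(n))
c=arm.get_calibration("top");print(c)
E
```

```text
bench.py
pics
{'clock': 0.0, 'joints': [-0.892, 0.386, 0.007, -0.0, -1.194, -0.259], 'position': [254.519, -570.234, 247.211], 'contact_force': [0.378, -0.402, -0.157], 'wrist_torque': [-0.039, -0.005, -0.005], 'gripper_width': 85.03}
[[-0.913 -0.407 -0.001]
 [-0.407  0.913  0.002]
 [ 0.     0.002 -1.   ]]
{'K': array([[476.16324255,   0.        , 319.21865131],
       [  0.        , 476.16324255, 245.5924927 ],
       [  0.        ,   0.        ,   1.        ]]), 'D': array([-0.0244898,  0.       ,  0.       ,  0.       ,  0.       ]), 'rvec': array([ 2.20821393, -2.17613818,  0.10514086]), 'tvec': array([ -45.33118988,  578.39464977, 1109.1532333 ])}
```

View pics/top0.png

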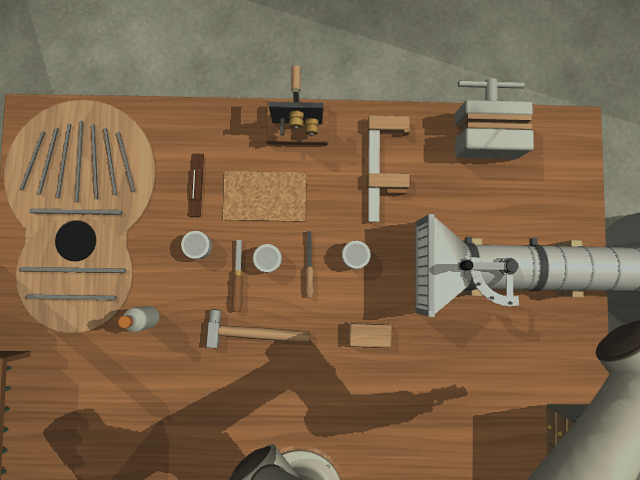

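View pics/scene0.png

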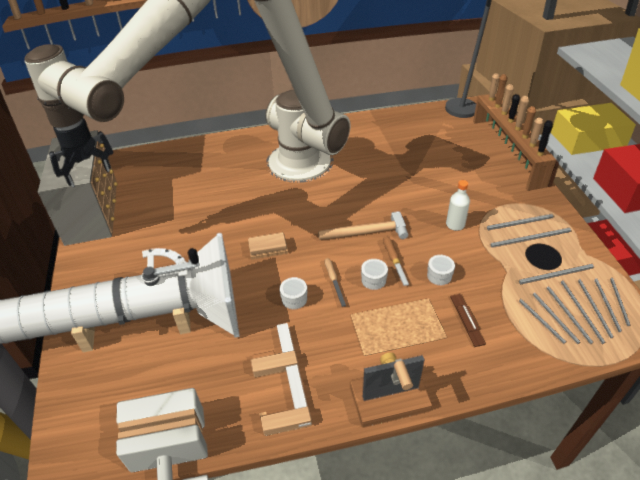

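The top view shows tins at (195,245), (267,258) and (356,254), the mat at (264,196), the damper hub at (510,266) and the knob at (466,265), with the lever near open. The scene view agrees, with the knob at (193,257).

```bash
python3 - <<'E'
from h import *
im=cv2.imread("pics/top0.png"); hsv=cv2.cvtColor(im,cv2.COLOR_BGR2HSV)
m=((hsv[...,1]<40)&(hsv[...,2]>120)).astype(np.uint8)
m[:225]=0;m[280:]=0;m[:,:170]=0;m[:,380:]=0
for c in cv2.findContours(m,0,2)[0]:
    if cv2.contourArea(c)>200:
        (x,y),r=cv2.minEnclosingCircle(c); print("tin",x,y,r,ray("top",[[x,y]],46).round(1), cv2.boundingRect(c))
dk=(hsv[...,2]<50).astype(np.uint8); 
for c in cv2.findContours(dk[240:320,440:530].copy(),0,2)[0]:
    if cv2.contourArea(c)>15:
        (x,y),r=cv2.minEnclosingCircle(c);x+=440;y+=240; print("dark",x,y,r,ray("top",[[x,y]],200).round(1),ray("top",[[x,y]],183).round(1))
print("hub",ray("top",[[510,266]],150),"duct mid",ray("top",[[545,249],[545,290],[625,250],[625,291]],100).round())
mm=(hsv[160:235,210:320,2]>130).astype(np.uint8)
print("mat",ray("top",[[224,171],[306,173],[306,221],[223,220]],4).round(1))
cv2.imwrite("pics/c1.png",np.hstack([cv2.resize(im[220:320,420:530],None,fx=3.6,fy=4,interpolation=2),cv2.resize(cv2.imread("pics/scene0.png")[220:320,120:230],None,fx=3.6,fy=4,interpolation=2)]))
E
```

```text
tin 266.9634094238281 257.8902587890625 14.331167221069336 [[546.7  84.3  46. ]] (253, 244, 29, 28)
tin 355.84210205078125 254.4736785888672 14.271411895751953 [[ 557.8 -121.9   46. ]] (342, 241, 29, 28)
tin 195.5688018798828 243.89907836914062 14.71961498260498 [[576.7 250.4  46. ]] (181, 231, 30, 28)
dark 469.7368412017822 286.3421058654785 5.431682586669922 [[ 488.1 -336.7  200. ]] [[ 488.  -342.5  183. ]]
dark 465.65384674072266 265.0 6.6539459228515625 [[ 530.8 -328.8  200. ]] [[ 531.5 -334.4  183. ]]
hub [[ 532.0063042  -440.74652107  150.        ]] duct mid [[ 573. -543.  100.]
 [ 481. -541.  100.]
 [ 574. -728.  100.]
 [ 481. -725.  100.]]
mat [[759.2 197.5   4. ]
 [757.8  -2.5   4. ]
 [639.7  -4.4   4. ]
 [638.9 196.3   4. ]]
```

View pics/c1.png

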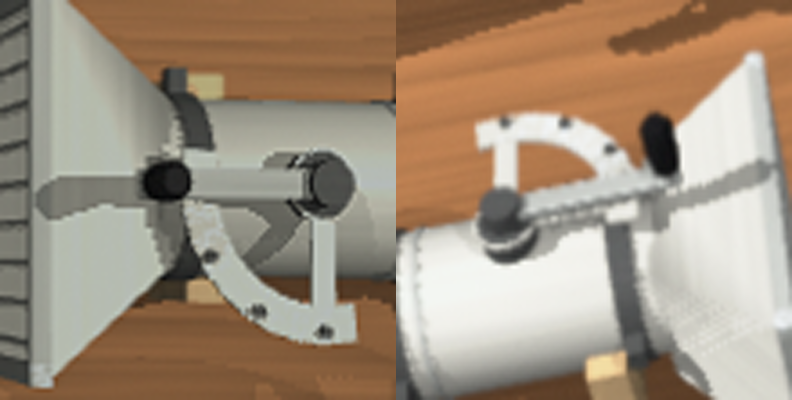

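```bash
python3 - <<'E'
from h import *
def P(n):
    c=arm.get_calibration(n);Rm=cv2.Rodrigues(c["rvec"])[0];return np.c_[Rm,c["tvec"]],c
def tri(a,b):
    u=[]
    for n,q in(("top",a),("scene",b)):
        M,c=P(n);u.append(cv2.undistortPoints(np.array(q,float).reshape(1,1,2),c["K"],c["D"]).reshape(2,1))
    X=cv2.triangulatePoints(P("top")[0],P("scene")[0],*u);return (X[:3]/X[3]).ravel()
T=lambda x,y:(420+x/3.6-.4,220+y/4-.4)
S=lambda x,y:(120+(x-396)/3.6-.4,220+y/4-.4)
pts=dict(knob=(T(167,181),S(659,145)),hub=(T(331,184),S(501,203)),r30=(T(210,257),S(609,149)),r60=(T(259,312),S(565,124)),r90=(T(324,331),S(505,122)))
X={k:tri(*v) for k,v in pts.items()}
for k,v in X.items(): print(k,v.round(1))
for h in(136,140,145,150,155,160): 
    r=ray("top",[pts[k][0] for k in("r30","r60","r90")],h); print(h,r[:,:2].round(1).tolist())
print("knob@183",ray("top",[pts["knob"][0]],183),"knobtop",ray("top",[T(177,181)],200),"hood edge",ray("top",[T(38,10),T(40,380)],138),"duct top/bot edges", ray("top",[T(220,98),T(380,103),T(220,278),T(380,275)],85).round())
E
```

```text
knob [ 531.8 -336.8  180.3]
hub [ 532.4 -440.3  160.6]
r30 [ 493.1 -373.3  147.2]
r60 [ 464.5 -401.8  147. ]
r90 [ 454.9 -440.3  148.8]
136 [[493.3, -376.2], [464.3, -405.5], [454.6, -444.6]]
140 [[493.3, -374.8], [464.4, -403.9], [454.7, -443.0]]
145 [[493.3, -373.0], [464.5, -402.0], [454.9, -440.8]]
150 [[493.3, -371.3], [464.7, -400.1], [455.1, -438.7]]
155 [[493.3, -369.5], [464.8, -398.2], [455.3, -436.6]]
160 [[493.3, -367.7], [465.0, -396.2], [455.5, -434.5]]
knob@183 [[ 531.8159035  -335.13061787  183.        ]] knobtop [[ 531.21371087 -335.16091067  200.        ]] hood edge [[ 624.61868654 -272.91101338  138.        ]
 [ 426.88309221 -273.43932692  138.        ]] duct top/bot edges [[ 583. -402.   85.]
 [ 582. -504.   85.]
 [ 482. -401.   85.]
 [ 484. -502.   85.]]
```

```bash
cat >> h.py <<'E'
def plan(targets):
    """targets: (x,y,z,yaw_deg of tool y, world); prints rows in present tool axes"""
    s,r=st(); p=np.array(s["position"])
    for x,y,z,a in targets:
        a=np.radians(a); yv=np.array([np.cos(a),np.sin(a),0]); zv=np.array([0,0,-1.]); T=np.c_[np.cross(yv,zv),yv,zv]
        print((r.T@(np.array([x,y,z])-p)).round(1),R.from_matrix(r.T@T).as_rotvec().round(3))
E
python3 - <<'E'
from h import *
plan([(532,-335.7,245,180),(532,-335.7,186,180)])
E
```

```text
{'clock': 0.1, 'joints': [-0.892, 0.386, 0.007, -0.0, -1.194, -0.259], 'position': [254.559, -570.291, 247.319], 'contact_force': [-1.114, -0.088, 0.349], 'wrist_torque': [-0.003, 0.008, 0.073], 'gripper_width': 85.479}
[[-0.913 -0.407 -0.001]
 [-0.407  0.913  0.002]
 [ 0.     0.002 -1.   ]]
[-348.9  101.2    2.5] [ 2.000e-03  1.000e-03 -1.151e+00]
[-349.   101.1   61.5] [ 2.000e-03  1.000e-03 -1.151e+00]
```

Request:
{"method": "jog_arm", "body": {
  "steps": [
    [-349, 101, 2.5, 0, 0, -1.151],
    [-349, 101, 2.5, 0, 0, -1.151],
    [-349, 101, 2.5, 0, 0, -1.151],
    [-349, 101, 2.5, 0, 0, -1.151],
    [-349, 101, 2.5, 0, 0, -1.151],
    [-349, 101, 2.5, 0, 0, -1.151],
    [-349, 101, 2.5, 0, 0, -1.151],
    [-349, 101, 2.5, 0, 0, -1.151],
    [-349, 101, 2.5, 0, 0, -1.151],
    [-349, 101, 2.5, 0, 0, -1.151]
  ],
  "finger_gap": 50
}}

```text
clock: 1.1
position: [532.0, -336.0, 245.2]
ee_rot: [-0.707, 0.708, 0.001, -0.0]
contact_force: [-0.9, -0.1, 0.0]
gripper_width: 49.9
grasp_force: 0.0
```

```bash
python3 - <<'E'
from h import *
plan([(532,-335.7,245,180),(532,-335.7,186,180)])
E
```

```text
{'clock': 1.1, 'joints': [-0.307, 0.395, 0.015, -0.0, -1.193, 0.305], 'position': [531.959, -336.03, 245.207], 'contact_force': [-0.87, -0.093, 0.022], 'wrist_torque': [0.039, 0.038, -0.006], 'gripper_width': 49.919}
[[-0.001 -1.    -0.001]
 [-1.     0.001  0.   ]
 [-0.     0.001 -1.   ]]
[-0.3 -0.   0.2] [ 0.001  0.    -0.001]
[-0.3 -0.1 59.2] [ 0.001  0.    -0.001]
```

Request:
{"method": "jog_arm", "body": {
  "steps": [
    [0, 0, 30, 0, 0, 0],
    [0, 0, 59, 0, 0, 0],
    [0, 0, 59, 0, 0, 0]
  ]
}}

```text
clock: 1.4
position: [528.6, -336.1, 182.4]
ee_rot: [-0.706, 0.709, 0.005, -0.002]
contact_force: [-0.7, -0.4, -0.1]
gripper_width: 49.8
grasp_force: 0.0
```

Request:
{"method": "jog_arm", "body": {
  "steps": [
    [0, 0, 0, 0, 0, 0],
    [0, 0, 0, 0, 0, 0],
    [0, 0, 0, 0, 0, 0],
    [0, 0, 0, 0, 0, 0],
    [0, 0, 0, 0, 0, 0]
  ],
  "finger_gap": 24
}}

```text
clock: 1.9
position: [532.5, -336.3, 187.6]
ee_rot: [-0.707, 0.707, -0.001, 0.0]
contact_force: [0.2, -0.7, 0.1]
gripper_width: 23.8
grasp_force: 0.0
```

```bash
python3 - <<'E'
from h import *
import math
L=[]
for t in (8,16,24,32,40,48,55,60):
    a=math.radians(t); L.append((532.2-105*math.sin(a),-440.5+105*math.cos(a),186,180+t))
plan(L)
E
```

```text
{'clock': 1.9, 'joints': [-0.307, 0.438, -0.067, 0.0, -1.065, 0.307], 'position': [532.507, -336.311, 187.614], 'contact_force': [0.183, -0.727, 0.134], 'wrist_torque': [-0.06, 0.023, -0.06], 'gripper_width': 23.836}
[[-0.    -1.     0.001]
 [-1.     0.    -0.   ]
 [ 0.    -0.001 -1.   ]]
[ 0.2 14.9  1.6] [-0.001 -0.001 -0.14 ]
[ 3.3 29.3  1.6] [-0.001 -0.001 -0.279]
[ 8.3 43.   1.6] [-0.001 -0.001 -0.419]
[15.1 56.   1.6] [-0.001 -0.001 -0.559]
[23.8 67.8  1.5] [-0.001 -0.001 -0.698]
[33.9 78.3  1.5] [-0.001 -0.001 -0.838]
[44.  86.3  1.5] [-0.001 -0.001 -0.96 ]
[51.7 91.2  1.5] [-1.000e-03 -1.000e-03 -1.047e+00]
```

Request:
{"method": "jog_arm", "body": {
  "steps": [
    [0.2, 15, 1, 0, 0, -0.14],
    [3, 29.3, 1, 0, 0, -0.279],
    [8.3, 43, 1, 0, 0, -0.419],
    [15, 56, 1, 0, 0, -0.559],
    [23.8, 67.8, 1, 0, 0, -0.698],
    [34, 78.3, 1, 0, 0, -0.838],
    [44, 86.3, 1, 0, 0, -0.96],
    [51.8, 91.5, 1, 0, 0, -1.047],
    [51.8, 91.5, 1, 0, 0, -1.047],
    [51.8, 91.5, 1, 0, 0, -1.047]
  ]
}}

```text
clock: 2.9
position: [440.7, -387.9, 185.9]
ee_rot: [0.966, -0.26, -0.0, 0.0]
contact_force: [-0.1, 0.0, 0.5]
gripper_width: 23.7
grasp_force: 0.0
```

```bash
python3 - <<'E'
from h import *
s,r=st()
im=arm.get_image("wrist");cv2.imwrite("pics/w1.png",im)
im=arm.get_image("top");cv2.imwrite("pics/t1.png",im)
E
```

```text
{'clock': 2.9, 'joints': [-0.446, 0.372, -0.177, 0.0, -1.022, 1.491], 'position': [440.729, -387.949, 185.905], 'contact_force': [-0.079, 0.011, 0.519], 'wrist_torque': [0.03, 0.02, 0.006], 'gripper_width': 23.742}
[[ 0.865 -0.502 -0.   ]
 [-0.502 -0.865  0.   ]
 [-0.     0.    -1.   ]]
```

Request:
{"method": "jog_arm", "body": {
  "steps": [
    [0, 0, 0, 0, 0, 0],
    [0, 0, 0, 0, 0, 0],
    [0, 0, 0, 0, 0, 0]
  ],
  "finger_gap": 50
}}

```text
clock: 3.3
position: [440.9, -387.8, 185.8]
ee_rot: [0.966, -0.259, -0.0, -0.0]
contact_force: [0.1, -0.6, -0.1]
gripper_width: 50.1
grasp_force: 0.0
```

Request:
{"method": "jog_arm", "body": {
  "steps": [
    [0, 0, -40, 0, 0, 0],
    [0, 0, -80, 0, 0, 0]
  ]
}}

```text
clock: 3.5
position: [440.2, -387.6, 265.5]
ee_rot: [0.966, -0.259, -0.002, -0.0]
contact_force: [0.3, -0.6, 0.2]
gripper_width: 50.1
grasp_force: 0.0
```

```bash
python3 - <<'E'
from h import *
plan([(557.8,-121.9,150,180)])
E
```

```text
{'clock': 3.5, 'joints': [-0.446, 0.31, -0.06, 0.0, -1.205, 1.493], 'position': [440.187, -387.641, 265.519], 'contact_force': [0.289, -0.587, 0.188], 'wrist_torque': [-0.104, -0.119, -0.042], 'gripper_width': 50.078}
[[ 0.866 -0.5   -0.004]
 [-0.5   -0.866  0.002]
 [-0.004  0.    -1.   ]]
[ -30.6 -289.   115.5] [0.002 0.003 1.047]
```

Request:
{"method": "jog_arm", "body": {
  "steps": [
    [-31, -289, 115, 0, 0, 1.047],
    [-31, -289, 115, 0, 0, 1.047],
    [-31, -289, 115, 0, 0, 1.047],
    [-31, -289, 115, 0, 0, 1.047],
    [-31, -289, 115, 0, 0, 1.047],
    [-31, -289, 115, 0, 0, 1.047],
    [-31, -289, 115, 0, 0, 1.047],
    [-31, -289, 115, 0, 0, 1.047],
    [-31, -289, 115, 0, 0, 1.047]
  ],
  "finger_gap": 85
}}

```text
clock: 4.4
position: [558.7, -121.2, 150.3]
ee_rot: [0.708, -0.706, -0.0, 0.0]
contact_force: [0.2, 0.0, -0.2]
gripper_width: 84.8
grasp_force: 0.0
```

```bash
python3 - <<'E'
from h import *
s,r=st()
cal=arm.get_calibration("wrist"); w=arm.get_image("wrist")
im=arm.get_image("top"); sc=arm.get_image("scene");cv2.imwrite("pics/t2.png",im)
c=np.hstack([cv2.resize(im[220:320,420:530],None,fx=3.6,fy=4,interpolation=2),cv2.resize(sc[220:320,120:230],None,fx=3.6,fy=4,interpolation=2)])
cv2.imwrite("pics/c2.png",np.vstack([c[:300],cv2.resize(np.hstack([w,im]),(792,297))]))
plan([(557.8,-121.9,26,180)])
print(proj("wrist",[[557.8,-121.9,46],[590.8,-121.9,46],[524.8,-121.9,46]]), proj("top",[[532.3-105*np.sin(a),-440.5+105*np.cos(a),183] for a in (1.0,1.047,1.1)]))
E
```

```text
{'clock': 4.4, 'joints': [0.07, 0.385, -0.26, 0.0, -0.928, -0.068], 'position': [558.698, -121.207, 150.277], 'contact_force': [0.218, 0.013, -0.17], 'wrist_torque': [-0.002, 0.002, 0.045], 'gripper_width': 84.767}
[[ 0.002 -1.    -0.001]
 [-1.    -0.002 -0.   ]
 [ 0.     0.001 -1.   ]]
{'clock': 4.55, 'joints': [0.067, 0.383, -0.259, 0.0, -0.928, -0.067], 'position': [558.47, -122.658, 151.129], 'contact_force': [-0.139, -0.378, -0.265], 'wrist_torque': [-0.004, 0.024, 0.032], 'gripper_width': 84.813}
[[ 0.    -1.     0.001]
 [-1.    -0.    -0.   ]
 [ 0.    -0.001 -1.   ]]
[ -0.8   0.7 125.1] [-0.001 -0.     0.   ]
[[323.67135681 242.01276451]
 [277.96708848 241.97588321]
 [369.38494438 242.03808379]] [[489.91534765 308.25160357]
 [491.96657496 309.53970555]
 [494.34513365 310.8739093 ]]
```

View pics/c2.png

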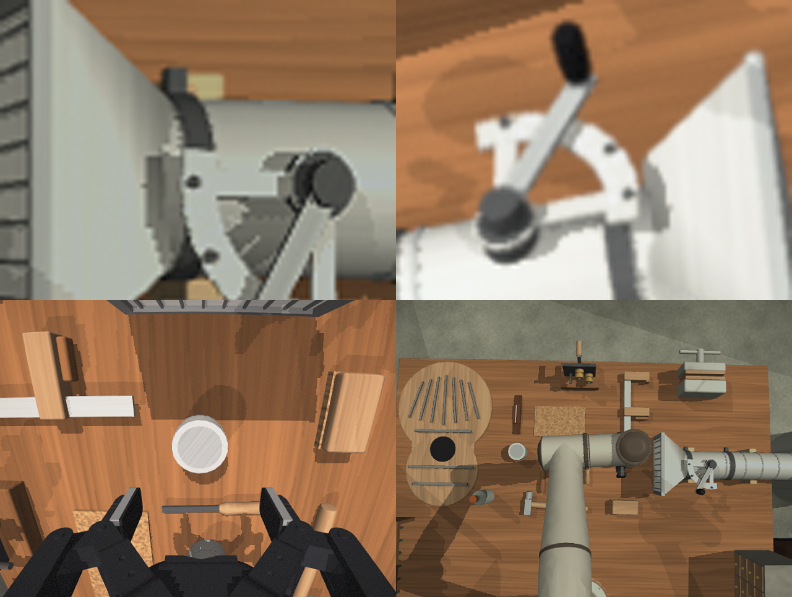

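The damper bar now covers the third rivet (only rivets 0, 30 and 90 visible), and the tin lid is centred in the wrist view at about (323,238). Now I measure both precisely.

```bash
cat >> h.py <<'E'
def lid(z=46):
    cal=arm.get_calibration("wrist"); w=arm.get_image("wrist"); h=cv2.cvtColor(w,cv2.COLOR_BGR2HSV)
    m=((h[...,1]<45)&(h[...,2]>150)).astype(np.uint8); m=cv2.morphologyEx(m,cv2.MORPH_OPEN,np.ones((7,7)))
    for c in cv2.findContours(m,0,2)[0]:
        if cv2.contourArea(c)>2500:
            (u,v),r=cv2.minEnclosingCircle(c); print("lid",round(u),round(v),round(r,1),ray("wrist",[[u,v]],z,cal).round(1))
E
python3 - <<'E'
from h import *
lid()
im=cv2.imread("pics/t2.png");h=cv2.cvtColor(im,cv2.COLOR_BGR2HSV)
d=(h[...,2]<50).astype(np.uint8)[290:330,470:520].copy()
for c in cv2.findContours(d,0,2)[0]:
    if cv2.contourArea(c)>15:
        x,y,w,hh=cv2.boundingRect(c); print(x+470,y+290,w,hh,ray("top",[[x+470+w/2-.5,y+290+hh/2-.5]],183))
cv2.imwrite("pics/c3.png",cv2.resize(im[240:320,450:530],None,fx=7,fy=7,interpolation=2))
E
```

```text
lid 323 234 46.7 [[ 558.4 -127.6   46. ]]
lid 162 174 55.7 [[ 667.9 -171.6   46. ]]
485 305 15 10 [[ 441.45891605 -388.05211269  183.        ]]
```

View pics/c3.png

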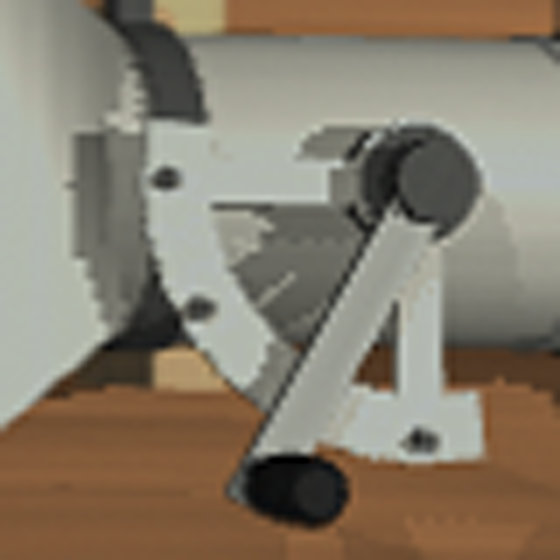

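The knob measures (441.5,-388.1), which is 60.0 degrees, so the damper is done. Next is the right-hand tin.

Request:
{"method": "jog_arm", "body": {
  "steps": [
    [0, 0, 40, 0, 0, 0],
    [0, 0, 80, 0, 0, 0],
    [0, 0, 110, 0, 0, 0],
    [0, 0, 124, 0, 0, 0],
    [0, 0, 124, 0, 0, 0],
    [0, 0, 124, 0, 0, 0]
  ]
}}

```text
clock: 5.2
position: [559.0, -122.8, 27.4]
ee_rot: [-0.707, 0.707, -0.0, 0.0]
contact_force: [-0.2, -0.8, 1.0]
gripper_width: 84.9
grasp_force: 0.0
```

Request:
{"method": "jog_arm", "body": {
  "steps": [
    [0, 0, 0, 0, 0, 0],
    [0, 0, 0, 0, 0, 0],
    [0, 0, 0, 0, 0, 0],
    [0, 0, 0, 0, 0, 0],
    [0, 0, 0, 0, 0, 0]
  ],
  "finger_gap": 40
}}

```text
clock: 5.7
position: [559.8, -122.5, 29.0]
ee_rot: [0.707, -0.707, 0.002, -0.001]
contact_force: [-0.9, -0.7, 6.5]
gripper_width: 65.5
grasp_force: 66.4
```

```bash
python3 -c "
from h import *
st()"
```

```text
{'clock': 5.7, 'joints': [0.068, 0.543, -0.372, 0.001, -0.651, -0.068], 'position': [559.84, -122.452, 29.027], 'contact_force': [-0.854, -0.689, 6.505], 'wrist_torque': [-0.15, 0.348, -0.017], 'gripper_width': 65.488}
[[ 0.001 -1.     0.004]
 [-1.    -0.001 -0.   ]
 [ 0.    -0.004 -1.   ]]
```

```bash
cat >> h.py <<'E'
def avg(n=10):
    L=[];F=[]
    for i in range(n):
        arm.get_image("wrist"); s=arm.read_state(); L.append(s["wrist_torque"]); F.append(s["contact_force"])
    L=np.array(L); print("torque",L.mean(0).round(4),"sem",(L.std(0)/n**.5).round(4),"F",np.mean(F,0).round(2),"pos",np.round(s["position"],1),s["clock"])
E
```

Request:
{"method": "jog_arm", "body": {
  "steps": [
    [0, 0, -30, 0, 0, 0],
    [0, 0, -70, 0, 0, 0],
    [0, 0, -110, 0, 0, 0],
    [0, 0, -130, 0, 0, 0],
    [0, 0, -130, 0, 0, 0]
  ]
}}

```text
clock: 6.2
position: [560.2, -122.2, 160.5]
ee_rot: [0.707, -0.707, 0.003, -0.003]
contact_force: [0.5, 0.0, -3.6]
gripper_width: 65.2
grasp_force: 68.6
```

Request:
{"method": "jog_arm", "body": {
  "steps": [
    [40, 0, -0, 0, 0, 0],
    [0, 0, 0, 0, 0, 0],
    [40, 0, 0, 0, 0, 0],
    [0, 0, 0, 0, 0, 0],
    [40, 0, 0, 0, 0, 0],
    [40, 0, 0, 0, 0, 0],
    [40, 0, 0, 0, 0, 0],
    [40, 0, 0, 0, 0, 0]
  ]
}}

```text
clock: 7.0
position: [557.5, -162.1, 155.4]
ee_rot: [-0.707, 0.707, 0.001, -0.001]
contact_force: [-0.3, -0.2, -3.1]
gripper_width: 65.1
grasp_force: 69.5
```

```bash
python3 -c "
from h import *
avg()"
```

```text
torque [ 0.0267 -0.0115  0.0058] sem [0.0087 0.0068 0.0065] F [ 0.09  0.06 -3.17] pos [ 558.5 -162.2  156.9] 7.5
```

Request:
{"method": "jog_arm", "body": {
  "steps": [
    [-40, 0, -0, 0, 0, 0],
    [-40, 0, 0, 0, 0, 0],
    [-40, 0, 0, 0, 0, 0],
    [-40, 0, 0, 0, 0, 0]
  ]
}}

```text
clock: 7.9
position: [558.5, -122.5, 156.9]
ee_rot: [0.707, -0.707, 0.0, 0.0]
contact_force: [0.9, 0.3, -2.9]
gripper_width: 64.9
grasp_force: 69.5
```

```bash
python3 -c "
from h import *
avg()"
```

```text
torque [-0.0108  0.0049 -0.0069] sem [0.009  0.0123 0.0093] F [-0.09 -0.04 -3.04] pos [ 558.5 -122.4  156.8] 8.4
```

Request:
{"method": "jog_arm", "body": {
  "steps": [
    [40, 0, 0, 0, 0, 0],
    [0, 0, 0, 0, 0, 0],
    [40, 0, 0, 0, 0, 0],
    [40, 0, 0, 0, 0, 0],
    [40, 0, 0, 0, 0, 0],
    [40, 0, 0, 0, 0, 0]
  ]
}}

```text
clock: 9.0
position: [558.3, -162.2, 156.7]
ee_rot: [-0.707, 0.707, 0.0, 0.0]
contact_force: [0.5, 0.0, -2.5]
gripper_width: 65.0
grasp_force: 71.5
```

```bash
python3 -c "
from h import *
avg(16)"
```

```text
torque [ 0.0392 -0.0041 -0.0039] sem [0.0049 0.0057 0.0048] F [-0.12 -0.04 -3.34] pos [ 558.5 -162.3  156.8] 9.8
```

Request:
{"method": "jog_arm", "body": {
  "steps": [
    [-40, 0, -0, 0, 0, 0],
    [-40, 0, 0, 0, 0, 0],
    [-40, 0, 0, 0, 0, 0],
    [-40, 0, 0, 0, 0, 0]
  ]
}}

```text
clock: 10.2
position: [558.5, -122.6, 156.9]
ee_rot: [0.707, -0.707, 0.0, 0.0]
contact_force: [-0.5, 0.6, -3.2]
gripper_width: 65.2
grasp_force: 71.5
```

```bash
python3 -c "
from h import *
avg(16)"
```

```text
torque [-0.0214 -0.0077 -0.0057] sem [0.0062 0.0044 0.0077] F [-0.04 -0.01 -3.45] pos [ 558.5 -122.3  156.8] 11.0
```

Request:
{"method": "jog_arm", "body": {
  "steps": [
    [40, 0, 0, 0, 0, 0],
    [80, 0, 0, 0, 0, 0],
    [80, 0, 0, 0, 0, 0],
    [80, 0, 0, 0, 0, 0],
    [40, 0, 0, 0, 0, 0],
    [40, 0, 0, 0, 0, 0],
    [40, 0, 0, 0, 0, 0],
    [40, 0, 0, 0, 0, 0]
  ]
}}

```text
clock: 11.8
position: [558.6, -161.9, 157.0]
ee_rot: [0.708, -0.707, 0.0, -0.0]
contact_force: [0.6, -1.2, -3.3]
gripper_width: 64.8
grasp_force: 71.5
```

```bash
python3 -c "
from h import *
avg(16)
plan([(699,97,157,180),(699,97,157,90)])"
```

```text
torque [-0.0208 -0.0023 -0.0006] sem [0.0061 0.0071 0.0056] F [ 0.43  0.02 -3.19] pos [ 558.5 -162.3  156.8] 12.6
{'clock': 12.6, 'joints': [-0.004, 0.392, -0.228, -0.0, -0.951, 0.004], 'position': [558.509, -162.275, 156.846], 'contact_force': [-0.226, 0.807, -2.938], 'wrist_torque': [-0.062, 0.011, 0.013], 'gripper_width': 64.928}
[[-0. -1.  0.]
 [-1.  0.  0.]
 [-0. -0. -1.]]
[-2.593e+02 -1.405e+02 -1.000e-01] [-0.  0. -0.]
[-2.593e+02 -1.405e+02 -1.000e-01] [-0.     0.     1.571]
```

The same pose reached from the other side flips the moment (+0.039 to −0.021 N m), so this tin rattles. I carry it over the mat.

Request:
{"method": "jog_arm", "body": {
  "steps": [
    [-35, -19, 0, 0, 0, 0],
    [-70, -38, 0, 0, 0, 0],
    [-105, -57, 0, 0, 0, 0],
    [-140, -76, 0, 0, 0, 0],
    [-175, -95, 0, 0, 0, 0],
    [-210, -114, 0, 0, 0, 0],
    [-240, -130, 0, 0, 0, 0],
    [-259, -140, 0, 0, 0, 0],
    [-259, -140, 0, 0, 0, 0],
    [-259, -140, 0, 0, 0, 0]
  ]
}}

```text
clock: 13.6
position: [698.1, 97.1, 156.1]
ee_rot: [0.707, -0.707, -0.0, 0.001]
contact_force: [-0.6, -0.2, -3.2]
gripper_width: 64.9
grasp_force: 71.6
```

Request:
{"method": "jog_arm", "body": {
  "steps": [
    [0, 0, 0, 0, 0, 0],
    [0, 0, 0, 0, 0, 0],
    [0, 0, 0, 0, 0, 0],
    [0, 0, 0, 0, 0, 0],
    [0, 0, 0, 0, 0, 0],
    [0, 0, 0, 0, 0, 0],
    [0, 0, 0, 0, 0, 0],
    [0, 0, 0, 0, 0, 0]
  ]
}}

```text
clock: 14.4
position: [698.5, 96.7, 156.8]
ee_rot: [-0.707, 0.707, 0.0, -0.0]
contact_force: [-0.1, -0.4, -3.3]
gripper_width: 64.9
grasp_force: 71.6
```

```bash
python3 - <<'E'
from h import *
s,r=st(); print(s["joint_vel"],s["grasp_force"])
cv2.imwrite("pics/f.png",arm.get_image("scene"))
E
```

```text
{'clock': 14.4, 'joints': [0.366, 0.586, 0.108, -0.0, -1.093, -0.366], 'position': [698.466, 96.735, 156.761], 'contact_force': [-0.077, -0.389, -3.289], 'wrist_torque': [0.032, 0.01, -0.019], 'gripper_width': 64.883}
[[-0. -1. -0.]
 [-1.  0. -0.]
 [ 0.  0. -1.]]
[ 1.97756894e-03  6.95316652e-04  2.05590541e-05 -1.21492304e-03
 -1.31960331e-03  1.59480978e-03] 71.5661827661097
```

View pics/f.png

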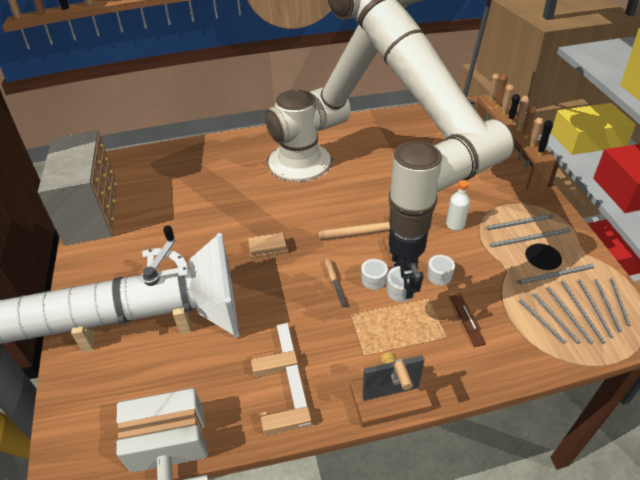

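The scene shows the tin held upright at (400,285), high over the mat. The other two tins stand at (374,273) and (441,269), and the lever is at 60 degrees at (168,235).

```bash
python3 -c "
from bench import arm
print(arm.job_done())"
```

```text
the job is handed in; nothing more can be done
None
```

Job handed in: the damper measured 60.0° in the camera view, the right-hand tin (the first one tried) rattled and is held upright and still about 125 mm above the cork mat, and the other two tins were never touched.

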